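# Press a re-glued book spine to the first slip of the clutch

### The job

The book that stands half pulled out of the row has just had its spine glued. Take it out, stand it upright in the grey book press with its whole spine side between the jaws and up against the back stop, let go of it, then turn the press's wing knob clockwise to close the jaws on the book and stop as soon as the knob's drag clutch first slips. Keep the book upright all the way, and do not run the clutch on, or knock over or shift the glue jar.

Things in the scene. Friction and masses are not known exactly. Their poses are not given: they have to be found in the camera images.
- row: Fixed wooden rack of books, base board 190 x 200 mm, 12 mm thick. Origin: centre of its underside. Fixed books (x -82 to +28 mm, up to 150 mm high) leave a 50 mm wide slot along y = 0. There the loose book stands on the base board, fore edge side between its neighbours, spine side sticking out 67 mm towards +x, free to grip across its thickness.
- book: Loose hardback, standing: 120 mm deep along x (spine at +x, fore edge at -x), 40 mm thick along y, 130 mm high, 0.3 to 0.5 kg. Origin: centre of its underside, z up. It stands by itself. Only its spine side is free to grip in the rack and only its fore edge side at the press: stand it on the free table between them to change grip.
- book_spine (a point): Middle of the book's spine: 60 mm along +x from the book's centre, 65 mm above its underside.
- press: Fixed grey book press, 142 mm high. Origin on its underside; bed 10 mm thick, x -90 to +60, y -117 to +108 mm. Jaws at x -5 to +50 mm; fixed jaw's face at y = -86 mm, moving jaw's face at y = -28 mm minus its travel. Back stop's face at x = +50 mm; mouth open to -x. The book stands on the bed, spine to +x at the stop, 65 mm of it sticking out. Gear housing y +30 to +106 mm.
- press_seat (a point): Where the book's origin belongs when clamped: on the bed, 60 mm before the back stop, 20 mm (half the book) from the fixed jaw's face. Axes as the press. The moving jaw pushes the book over the last few mm, so it may be set down a few mm (up to 9) to the moving jaw's side (+y).
- jaw: Moving jaw: wooden face 55 mm wide, 130 mm high, on stiff springs before a grey carriage (27 mm thick in all); origin at the lower edge of its inner face, middle of its width. The carriage is driven by the collar only and stays where it is left. Pressed on the book, the face gives about 3 mm on its springs before the clutch slips.
- knob_grip (a point): Point to grip on the wing knob, on its vertical axis: centre of a bar 64 mm long (point x), 16 mm thick (y), 32 mm high, its top 9 mm above and its lower edge 23 mm below this point; the gear housing's top is 39 mm below. Clockwise from above closes the jaw. It takes 0.15 to 0.3 N m to turn.
- collar (a joint): Angle (rad, clockwise from above) of the round steel collar, 68 mm across with a raised rib, under the wing knob: the screw itself. The jaw travels 10 mm per rad; at 0 the jaws are 58 mm apart, at 1.8 they meet the book, at about 2.1 it is clamped and the collar stops. Starts between 0 and 0.7. The knob drives it through the drag clutch.
- knob (a joint): Slip of the drag clutch: angle of the wing knob relative to the collar below it, rad, growing clockwise. 0 at the start (rib in line with the bar); stays within 0.02 while the knob carries the collar along; grows once the clutch slips, at about 0.3 N m. First slip means about 0.05 to 0.5 rad.
- glue_jar: Bystander: white glue jar, 60 mm across, 85 mm high, standing beyond the free part of the table. Origin: centre of its underside.
There are look-alikes about, which are no part of the job. What is shaped like the book but pink is not meant.

How it is judged:
By the outcome, as a careful person would: the job done as asked, in the order asked, and still so for the second after the job is handed in, with the robot touching nothing.
It also fails if it takes over 72 s, if anything falls off the work surface, if the arm or the gripper's body presses on something with over 40 N, if the wrist force passes 120 N, or if a joint passes its speed limit or range.

### The arm

A 6-joint arm with a two-finger parallel gripper is mounted at the origin on the work surface. World frame = base frame: x ahead of the robot, y to its left, z up, the work surface at z = 0. Lengths are in m, angles in rad, forces in N, time in s.
With the tool pointing down it reaches from about 0.275 to 0.85 m from the base axis. Payload 19 kg.
Tool frame: the origin (TCP) lies at the very end of the fingers, on their centre line; the grasp point (between the pads) lies 19 mm behind it (r.pinch_z is the x of the grasp point in the tool frame, in m); x points along the fingers, z is the direction in which the jaws open and shut, and the axes are right-handed (so a half turn about x gives the same grasp; the last joint's range is limited). The gripper opens to 85 mm and grips with 20 to 120 N. Pads are 22 mm wide; open, the fingers measure 114 mm over their backs; the gripper's body (76 mm by 85 mm) begins 54 mm behind the grasp point. The pads swing forward as they close: fully open they stand 13 mm farther back than shut.
Start: joints at [-1.302, 0.15, 1.437, -0, 1.554, -0.134], TCP at [0.225, -0.529, 0.193] pointing down, gripper open.
Joint ranges: [-2.8, 2.8], [-0.68, 2.1], [0.12, 2.68], [-1.39, 4.53], [0.16, 2.79], [-2.81, 2.81]. Speed limits (rad/s): [1.89, 1.89, 2.22, 3.01, 3.01, 3.01].

### API

Orientations are given as a 3x3 rotation matrix whose columns are the frame's x, y, z axes.
In Python, from workcell import r gives the robot as it stands.
- The arm moves only by the tool move_arm, never from a script. Its argument "increments" is a list of rows, each a list of 5 numbers: the opening, from 0 (shut) to 1 (fully open), then the shift along the tool's x, y, z in mm, then the turn about the tool's x in degrees. A call has exactly 8 rows; each row shifts and turns the commanded pose from where the row before left it, along the tool's axes as they then stand; what a row does not reach is not made up. A row lasts 1/12 s, in which the tool goes at most 41.7 mm and 7.16 degrees, less where a joint would pass 70% of its speed; a pose out of reach is approached as far as the arm can. A call is refused whole if a number of a shift passes 41.7 or a number of a turn 7.16, either way. A call with a gripper value outside its range is refused whole. The fingers move at their own pace and stop on an object; the grip force is fixed at half the most. Time passes only in rows, so rows that do not move let the fingers close, or fill a call up. It gives the time, the measured TCP pose, the force and the opening at its end, in the units of the state.
- r.get_state(): the state, without advancing time (a new reading comes with each control period).
- r.camera(name): name is "side" or "top" or "wrist"; returns a dict with "image" (400x640x3 uint8, red, green, blue), "K" (3x3 intrinsics, pixels), "view" (4x4, takes a point from world to camera coordinates). Camera axes: x right, y up, looking along -z (the intrinsics and any distortion apply to the point x, -y, -z); pixel columns grow to the right and rows downward; lengths in m; the calibration is good to about 2 mm. A picture is of the moment at which its call begins. There is no depth.
- r.hand_in(): hands the job in, once; it reports no verdict.
The state is a dict: "clock": time; "q": joint angles; "joint_velocities": joint speeds; "joint_efforts": joint torques, N m; "position": TCP position; "ee_rot": TCP orientation; "contact_force": force on the tool from outside, world axes, zero at the start; "torque": the same for the moment, N m; "opening": opening from 0.0 (shut) to 1.0 (fully open).
Only numpy, scipy, OpenCV 4.12 (cv2) and the standard library are available. Lean on these libraries where they do the work, as an engineer would, in place of code of your own. Each camera call takes 0.05 s, during which the arm holds its last target. There are 200 camera calls.

## Working session

There is one attempt and no reset: what is moved stays moved. The work goes in short steps, Python scripts to look and compute and a tool call to move; the robot and the scene stay as the last step left them, time stands still between calls to the robot, and variables do not carry over. Pictures are saved under pics/ and viewed, about 8 in all and at most 12, crops included, and the job is handed in when it is done.

Besides the shell and the picture viewer there is one more tool, called after ">>>" by a JSON object that holds its "op" and its "data", one argument or row to a line. move_arm: Moves the arm, as the interface text tells. Its arguments: {"type":"object","properties":{"increments":{"type":"array"}},"required":["increments"]}

```bash
ls; mkdir -p pics
python3 - <<'E'
from workcell import r
import cv2,numpy as np
s=r.get_state();print({k:np.round(v,3).tolist() for k,v in s.items()}, r.pinch_z)
for n in["side","top"]:
    c=r.camera(n);cv2.imwrite(f"pics/{n}0.png",c["image"][:,:,::-1]);print(n,np.round(c["K"],1).tolist(),np.round(c["view"],3).tolist())
E
```

```text
pics
{'clock': 0.0, 'q': [-1.302, 0.151, 1.438, -0.0, 1.554, -0.134], 'joint_velocities': [-0.001, 0.001, 0.001, 0.0, 0.001, -0.001], 'joint_efforts': [0.001, -71.306, -57.086, -0.0, 0.009, -0.0], 'position': [0.225, -0.529, 0.192], 'ee_rot': [[-0.0, 0.92, 0.392], [0.001, 0.392, -0.92], [-1.0, 0.0, -0.001]], 'contact_force': [0.452, -0.181, -0.287], 'torque': [-0.007, 0.003, -0.001], 'opening': 0.996} -0.0187
side [[476.5, 0.0, 317.1], [0.0, 476.5, 190.7], [0.0, 0.0, 1.0]] [[-0.579, 0.816, -0.01, 0.336], [-0.643, -0.449, 0.621, 0.304], [0.502, 0.366, 0.784, -1.501], [0.0, 0.0, 0.0, 1.0]]
top [[496.8, 0.0, 319.0], [0.0, 496.8, 190.6], [0.0, 0.0, 1.0]] [[0.028, -0.999, 0.02, -0.012], [0.996, 0.029, 0.085, -0.602], [-0.085, 0.018, 0.996, -1.194], [0.0, 0.0, 0.0, 1.0]]
```

View pics/top0.png

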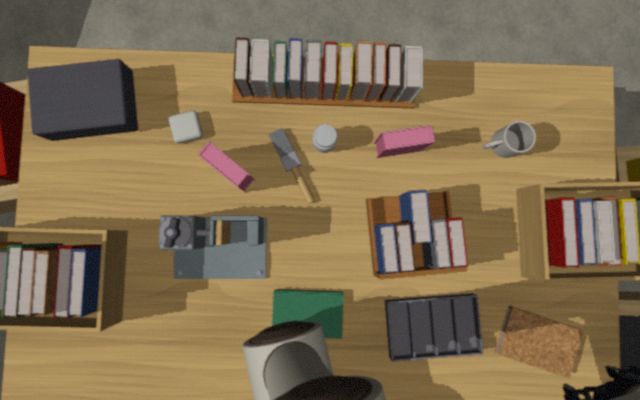

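View pics/side0.png

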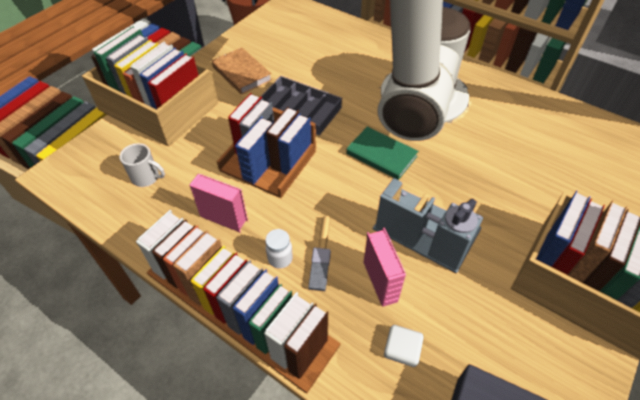

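Top view: the rack is at about (418,235), with a blue book sticking up-image (+x) at (415,210). The grey press is at (215,247), its knob at (180,232), and the jar at (325,138).
Things that could be taken for the book, in the top view:
- Pink books: (226,167) and (405,141)
- Green flat book: (308,313)
- Back shelf row: (328,75)
- Crates: (55,278) and (590,230)
- Fixed books in the rack: (388,247) and (448,243)

I choose the blue one protruding from the rack at (415,210), and check it in a close crop.

Run:
```python
import cv2,numpy as np
t=cv2.imread("pics/top0.png");s=cv2.imread("pics/side0.png")
def crop(im,x,y,w,h,W,H):
    o=cv2.resize(im[y:y+h,x:x+w],(W,H),interpolation=cv2.INTER_CUBIC)
    k=W/w
    for c in range((x+19)//20*20,x+w,20):cv2.putText(o,str(c),(int((c-x)*k),8),0,.3,(0,255,255));cv2.line(o,(int((c-x)*k),8),(int((c-x)*k),14),(0,255,255))
    for c in range((y+19)//20*20,y+h,20):cv2.putText(o,str(c),(0,int((c-y)*k)+3),0,.3,(0,255,255));cv2.line(o,(18,int((c-y)*k)),(24,int((c-y)*k)),(0,255,255))
    return o
a=np.hstack([crop(t,360,180,120,105,400,350)[:300],crop(t,150,200,128,96,400,300)])
b=np.hstack([crop(s,210,85,120,105,400,350)[:300],crop(s,370,175,120,90,400,300)])
cv2.imwrite("pics/m1.png",np.vstack([a,b]))
```

```text
(no output)
```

View pics/m1.png

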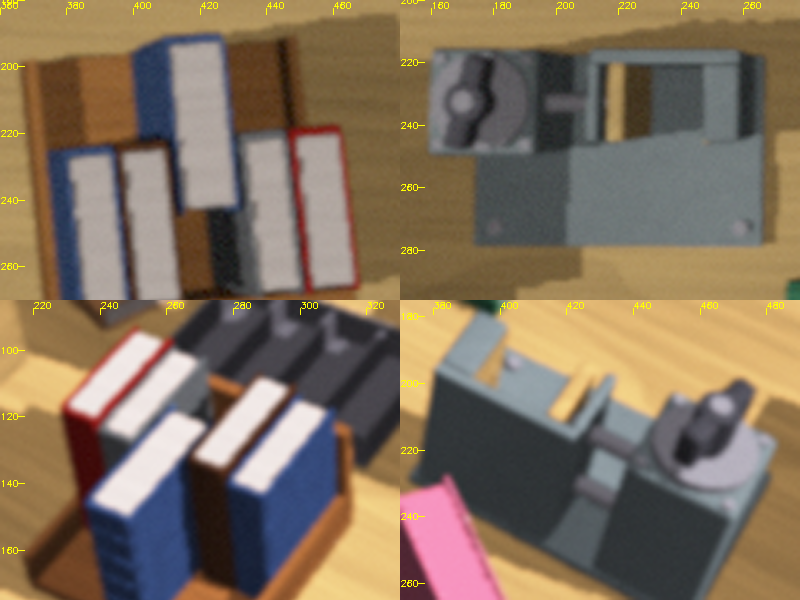

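Crop: a free-standing blue book whose top face has spine-end pixels (410,191) and (427,191) in the top view, protruding from the rack, so the choice holds. Press: fixed jaw inner face at u≈247, wooden moving jaw face at u≈222, stop at v≈220, knob hub at about (171,232). Next I triangulate.

```bash
cat > h.py <<'E'
from workcell import r
import cv2,numpy as np
def ray(c,uv):
    V=c["view"];R=V[:3,:3];o=-R.T@V[:3,3];p=np.linalg.inv(c["K"])@[uv[0],uv[1],1]
    d=R.T@np.array([p[0],-p[1],-p[2]]);return o,d/np.linalg.norm(d)
def plane(c,uv,z):
    o,d=ray(c,uv);return o+d*(z-o[2])/d[2]
def tri(c1,a,c2,b):
    o1,d1=ray(c1,a);o2,d2=ray(c2,b)
    s=np.linalg.lstsq(np.stack([d1,-d2],1),o2-o1,rcond=None)[0]
    p,q=o1+s[0]*d1,o2+s[1]*d2;return (p+q)/2,np.linalg.norm(p-q)
def shot(n,name):
    c=r.camera(n);cv2.imwrite(f"pics/{name}.png",c["image"][:,:,::-1]);return c
def proj(c,P):
    p=c["view"][:3,:3]@np.array(P)+c["view"][:3,3];q=c["K"]@[p[0],-p[1],-p[2]];return q[:2]/q[2]
E
python3 - <<'E'
from h import *
np.set_printoptions(precision=4,suppress=True)
T=r.camera("top");S=r.camera("side")
for n,a,b in[("spL(+y)",(410.1,191.4),(248.4,150.1)),("spR",(426.6,191.1),(236.4,145)),("foL",(412.8,243.6),(271.8,121.6)),("foR",(432.3,242.1),(260.4,117.7)),("knobhub",(170.8,232),(466.6,206.5)),("jawtop stop/fixed outer",(259,218),(381,195)) ]:
    print(n,*tri(T,a,S,b))
for z in(.142,):
    for n,uv in[("spL",(410.1,191.4)),("spR",(426.6,191.1)),("foL",(412.8,243.6)),("foR",(432.3,242.1)),("fixjaw back",(247,220.5)),("fixjaw front",(247.6,244.8)),("mov back",(222,220.5)),("mov front",(222,244.8)),("frame end R back",(258.6,216.5)),("frame L back",(209,216.5)),("housing L back",(161,216.5)),("housing L front",(160,249)),("hous R front",(193,248.5))]:print(n,plane(T,uv,z)[:2])
for n,uv in[("bed L",(174,277.8)),("bed R",(266.2,277.8))]:print(n,plane(T,uv,.01)[:2])
for n,uv in[("bar a",(177.2,218.2)),("bar b",(167.6,244.8)),("hub",(170.8,232))]:print(n,plane(T,uv,.17)[:2])
print("jar top",plane(T,(325,131),.085))
E
```

```text
spL(+y) [ 0.5952 -0.1937  0.1458] 0.002087941848567311
spR [ 0.5973 -0.2311  0.1431] 0.002033916104899605
foL [ 0.4828 -0.205   0.1461] 0.007307446424067905
foR [ 0.4851 -0.2465  0.14  ] 8.777240329017897e-05
knobhub [0.4911 0.3166 0.1946] 0.0030171052967181335
jawtop stop/fixed outer [0.5269 0.1393 0.1408] 0.002372194418008663
spL [ 0.5962 -0.1954]
spR [ 0.598  -0.2323]
foL [ 0.4807 -0.2028]
foR [ 0.4852 -0.246 ]
fixjaw back [0.5212 0.1642]
fixjaw front [0.4681 0.1608]
mov back [0.5197 0.2191]
mov front [0.4666 0.2167]
frame end R back [0.5308 0.1391]
frame L back [0.5277 0.2479]
housing L back [0.5247 0.3528]
housing L front [0.4538 0.3511]
hous R front [0.4568 0.2795]
bed L [0.3798 0.3524]
bed R [0.3856 0.1283]
bar a [0.5213 0.3099]
bar b [0.4642 0.3273]
hub [0.4915 0.3219]
jar top [ 0.7384 -0.0037  0.085 ]
```

>>> {"op": "move_arm", "data": {
  "increments": [
    [1, -8, 0, 0, 6],
    [1, -15, 0, 0, 6],
    [1, -15, 0, 0, 6],
    [1, 0, 20, -15, 0],
    [1, 0, 29, -21.5, 0],
    [1, 0, 29, -21.5, 0],
    [1, 0, 29, -21.5, 0],
    [1, 0, 29, -21.5, 0]
  ]
}}

```text
clock: 0.87
position: [0.3528, -0.415, 0.2309]
ee_rot: [[-0.0, 0.996, 0.088], [0.0, 0.088, -0.996], [-1.0, -0.0, -0.0]]
contact_force: [1.6, -0.8, -0.4]
opening: 1.004
```

>>> {"op": "move_arm", "data": {
  "increments": [
    [1, 0, 29, -21.5, 0],
    [1, 0, 29, -21.5, 0],
    [1, 0, 29, -21.5, 0],
    [1, 0, 29, -21.5, 0],
    [1, 0, 29, -21.5, 0],
    [1, 0, 29, -21.5, 0],
    [1, 0, 29, -21.5, 0],
    [1, 0, 29, -21.5, 0]
  ]
}}

```text
clock: 1.53
position: [0.5689, -0.2229, 0.2309]
ee_rot: [[-0.0, 0.996, 0.089], [0.0, 0.089, -0.996], [-1.0, -0.0, -0.0]]
contact_force: [-0.5, -1.2, -0.0]
opening: 0.998
```

Run:
```python
from h import *
np.set_printoptions(precision=4,suppress=True)
s=r.get_state();print(s["clock"],s["position"],s["ee_rot"],s["q"])
W=shot("wrist","w1");print(W["K"],W["view"])
i=W["image"]
for n,P in[("spL",(.5958,-.195,.142)),("spR",(.5975,-.2315,.142)),("foL",(.482,-.2035,.142)),("foR",(.485,-.246,.142))]:print(n,proj(W,P))
```

```text
1.5333 [ 0.5689 -0.2229  0.2309] [[-0.0001  0.9961  0.0887]
 [ 0.0002  0.0887 -0.9961]
 [-1.     -0.0001 -0.0002]] [-0.4995  0.2172  1.2834  0.0001  1.6412  0.9825]
[[357.8647   0.     322.3832]
 [  0.     357.8647 196.5998]
 [  0.       0.       1.    ]] [[ 0.0888 -0.996  -0.0002 -0.2709]
 [ 0.9417  0.084  -0.3259 -0.4626]
 [ 0.3247  0.0287  0.9454 -0.5944]
 [ 0.      0.      0.      1.    ]]
spL [291.1737 149.5827]
spR [339.1088 151.592 ]
foL [293.0256 279.9383]
foR [342.2552 280.7345]
```

View pics/w1.png

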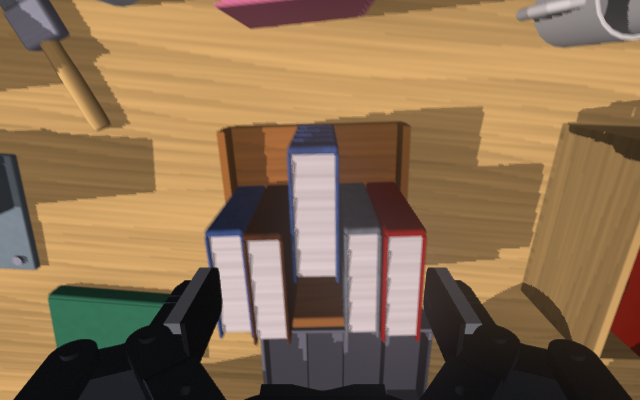

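Wrist view: the book's top runs from (290,152)–(338,152) down to about v=280, matching the triangulated prediction. The book centre lies about 7 px left of the tool centre line, so I shift 7 mm and descend.

>>> {"op": "move_arm", "data": {
  "increments": [
    [1, 5, 4, -7, 0],
    [1, 15, 0, 0, 0],
    [1, 24, 0, 0, 0],
    [1, 25, 0, 0, 0],
    [1, 25, 0, 0, 0],
    [1, 24, 0, 0, 0],
    [1, 15, 0, 0, 0],
    [1, 5, 0, 0, 0]
  ]
}}

```text
clock: 2.25
position: [0.5693, -0.217, 0.0899]
ee_rot: [[-0.004, 0.996, 0.088], [0.002, 0.088, -0.996], [-1.0, -0.004, -0.002]]
contact_force: [-0.4, -0.2, 0.3]
opening: 1.0
```

>>> {"op": "move_arm", "data": {
  "increments": [
    [0, 0, 0, 0, 0],
    [0, 0, 0, 0, 0],
    [0, 0, 0, 0, 0],
    [0, 0, 0, 0, 0],
    [0, 0, 0, 0, 0],
    [0, 0, 0, 0, 0],
    [0, 0, 0, 0, 0],
    [0, 0, 0, 0, 0]
  ]
}}

```text
clock: 2.92
position: [0.5717, -0.2175, 0.0947]
ee_rot: [[0.002, 0.996, 0.089], [-0.001, 0.089, -0.996], [-1.0, 0.002, 0.001]]
contact_force: [-1.7, 0.8, 7.1]
opening: 0.44
```

>>> {"op": "move_arm", "data": {
  "increments": [
    [0, -3, 0, 0, 0],
    [0, -4, 0, 0, 0],
    [0, 0, 6, 0, 0],
    [0, 0, 12, 0, 0],
    [0, 0, 16, 0, 0],
    [0, 0, 18, 0, 0],
    [0, 0, 16, 0, 0],
    [0, -6, 12, 0, 0]
  ]
}}

```text
clock: 3.58
position: [0.6518, -0.2095, 0.1046]
ee_rot: [[-0.002, 0.996, 0.089], [0.001, 0.089, -0.996], [-1.0, -0.001, -0.001]]
contact_force: [0.3, -0.7, -4.6]
opening: 0.445
```

Run:
```python
from h import *
s=r.get_state();print(s["clock"],s["position"],s["contact_force"],s["torque"],s["opening"])
S=shot("side","s2");T=shot("top","t2")
cv2.imwrite("pics/m2.png",np.vstack([S["image"][50:350,180:580,::-1],T["image"][100:400,180:580,::-1]]))
```

```text
3.5833 [ 0.65181937 -0.2094973   0.10456264] [ 0.26818159 -0.70112089 -4.57422979] [-0.01636797 -0.03070916 -0.02253879] 0.4453016536038631
```

View pics/m2.png

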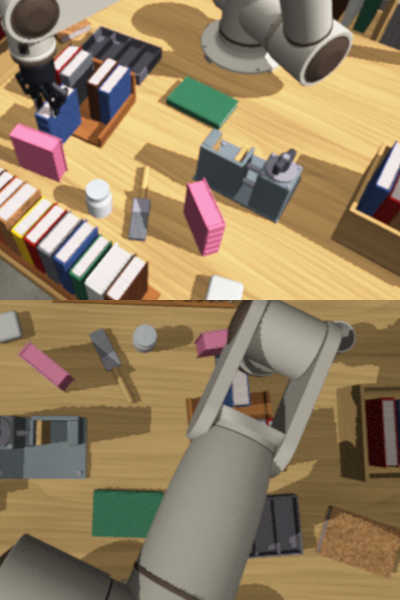

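The picture shows the book upright in the gripper, clear of its neighbours, with the pink book just beyond it. Next: lift, carry sideways, then set down on the free table.

>>> {"op": "move_arm", "data": {
  "increments": [
    [0, -12, 0, 0, 0],
    [0, -25, -4, 0, 0],
    [0, -30, -8, 0, 0],
    [0, -25, 0, 0, 0],
    [0, -8, 0, -15, 0],
    [0, 0, 0, -25, 0],
    [0, 0, 0, -30, 0],
    [0, 0, 0, -30, 0]
  ]
}}

```text
clock: 4.35
position: [0.6291, -0.1104, 0.2063]
ee_rot: [[-0.0, 0.996, 0.087], [0.0, 0.087, -0.996], [-1.0, -0.0, -0.0]]
contact_force: [0.4, 0.4, -4.3]
opening: 0.443
```

>>> {"op": "move_arm", "data": {
  "increments": [
    [0, 0, -15, -20, 0],
    [0, 0, -18, -24, 1],
    [0, 0, -18, -24, 1],
    [0, 0, -18, -24, 1],
    [0, 0, -14, -18, 0],
    [0, 10, -6, -9, 0],
    [0, 20, 0, 0, 0],
    [0, 20, 0, 0, 0]
  ]
}}

```text
clock: 5.02
position: [0.5326, 0.0022, 0.1565]
ee_rot: [[0.002, 0.999, 0.037], [-0.0, 0.037, -0.999], [-1.0, 0.002, 0.0]]
contact_force: [0.4, -0.2, -4.9]
opening: 0.447
```

Run:
```python
from h import *
s=r.get_state();print(s["clock"],s["position"],s["contact_force"],s["torque"],s["opening"],s["ee_rot"])
S=shot("side","s3");W=shot("wrist","w3")
cv2.imwrite("pics/m3.png",np.vstack([S["image"][50:350,180:580,::-1],cv2.resize(W["image"],(400,250))[:,:,::-1]]))
```

```text
5.0167 [0.53262614 0.00223612 0.15651758] [ 0.36181743 -0.1631162  -4.85440682] [-0.00509108 -0.12042558  0.02793779] 0.4469733382495545 [[ 2.15178233e-03  9.99302363e-01  3.72848010e-02]
 [-1.60541954e-04  3.72852321e-02 -9.99304651e-01]
 [-9.99997672e-01  2.14430032e-03  2.40659658e-04]]
```

View pics/m3.png

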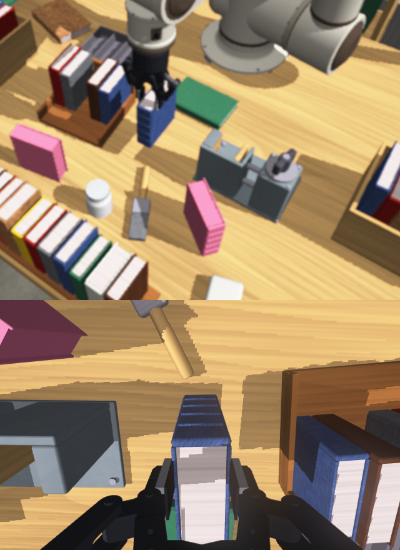

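The book hangs upright over free table, and the green book is well behind its fore edge. Lowering.

>>> {"op": "move_arm", "data": {
  "increments": [
    [0, 18, 0, 0, 0],
    [0, 20, 0, 0, 0],
    [0, 16, 0, 0, 0],
    [0, 9, 0, 0, 0],
    [0, 5, 0, 0, 0],
    [0, 3, 0, 0, 0],
    [0, 1, 0, 0, 0],
    [0, 0.5, 0, 0, 0]
  ]
}}

```text
clock: 5.78
position: [0.5337, 0.0013, 0.0843]
ee_rot: [[0.001, 0.999, 0.036], [-0.0, 0.036, -0.999], [-1.0, 0.001, 0.0]]
contact_force: [0.5, 0.5, -3.9]
opening: 0.444
```

>>> {"op": "move_arm", "data": {
  "increments": [
    [0, 0.5, 0, 0, 0],
    [0, 0.5, 0, 0, 0],
    [0, 0.5, 0, 0, 0],
    [0, 0, 0, 0, 0],
    [0, 0, 0, 0, 0],
    [0, 0, 0, 0, 0],
    [0, 0, 0, 0, 0],
    [0, 0, 0, 0, 0]
  ]
}}

```text
clock: 6.45
position: [0.5343, 0.0013, 0.083]
ee_rot: [[0.003, 0.999, 0.036], [-0.0, 0.036, -0.999], [-1.0, 0.003, 0.0]]
contact_force: [4.7, 1.6, 4.8]
opening: 0.44
```

Contact confirmed (weight carried by the table). Release, slide back along the book to the fore edge side.

>>> {"op": "move_arm", "data": {
  "increments": [
    [0.8, 0, 0, 0, 0],
    [1, 0, 0, 0, 0],
    [1, 0, 0, 0, 0],
    [1, 0, 0, 0, 0],
    [1, 0, 0, 0, 0],
    [1, 0, 0, 0, 0],
    [1, 0, 0, 0, 0],
    [1, 0, -4, 0, 0]
  ]
}}

```text
clock: 7.12
position: [0.5296, 0.0012, 0.0819]
ee_rot: [[0.0, 0.999, 0.036], [0.0, 0.036, -0.999], [-1.0, 0.0, -0.0]]
contact_force: [0.3, 0.7, -0.2]
opening: 0.998
```

>>> {"op": "move_arm", "data": {
  "increments": [
    [1, 0, -8, 0, 0],
    [1, 0, -12, 0, 0],
    [1, 0, -14, 0, 0],
    [1, 0, -12, 0, 0],
    [1, 0, -10, 0, 0],
    [1, 0, -6, 0, 0],
    [1, 0, 0, 0, 0],
    [1, 0, 0, 0, 0]
  ]
}}

```text
clock: 7.78
position: [0.4675, -0.0011, 0.0823]
ee_rot: [[0.001, 0.999, 0.036], [0.0, 0.036, -0.999], [-1.0, 0.001, -0.0]]
contact_force: [-0.6, -0.8, -0.5]
opening: 0.995
```

Run:
```python
from h import *
np.set_printoptions(precision=4,suppress=True)
s=r.get_state();print(s["clock"],s["position"],s["contact_force"],s["torque"],s["opening"])
W=shot("wrist","w4");S=shot("side","s4")
cv2.imwrite("pics/m4.png",np.vstack([W["image"][:,:,::-1][100:400],S["image"][50:350,:,::-1]]))
c=s["position"]
for z in (.13,):
  for u,v in((27,20),(65,20),(-55,20)):pass
```

```text
7.7833 [ 0.4675 -0.0011  0.0823] [-0.5671 -0.7678 -0.5103] [0.0007 0.0132 0.0011] 0.9952255504067593
```

View pics/m4.png

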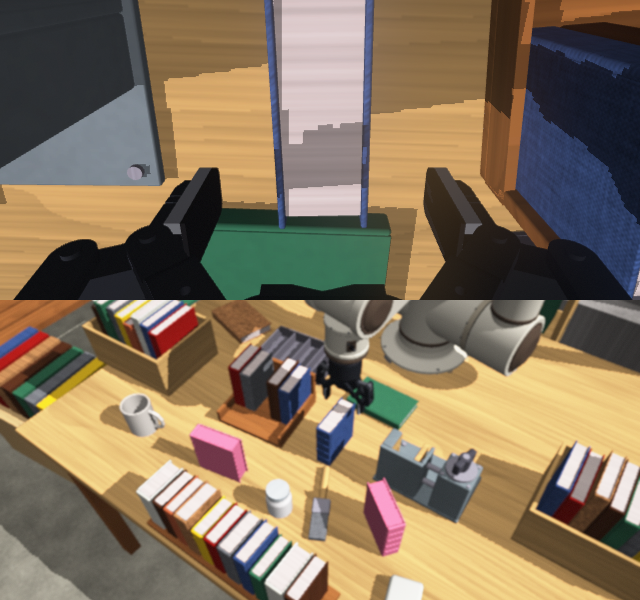

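The book stands upright and centred between the open fingers: fore edge corners at wrist (279,328) and (368,326). I compute the book pose, then grip.

Run:
```python
from h import *
np.set_printoptions(precision=4,suppress=True)
W=r.camera("wrist")
P=[plane(W,p,.13)[:2] for p in((279,328),(368,326),(266,102),(373,102))]
for p in P:print(p)
f=(P[0]+P[1])/2;m=(P[2]+P[3])/2;d=(m-f)/np.linalg.norm(m-f);print("yaw",np.degrees(np.arctan2(d[1],d[0])),"centre",f+.06*d)
T=shot("top","t4")
cv2.imwrite("pics/t4c.png",cv2.resize(T["image"][200:290,150:282,::-1],None,fx=6,fy=6,interpolation=cv2.INTER_CUBIC))
```

```text
[0.4433 0.0191]
[ 0.4459 -0.0207]
[0.5414 0.0234]
[ 0.5428 -0.0149]
yaw 2.9754765447413245 centre [0.5045 0.0023]
```

>>> {"op": "move_arm", "data": {
  "increments": [
    [0, 0, 0, 0, 0],
    [0, 0, 0, 0, 0],
    [0, 0, 0, 0, 0],
    [0, 0, 0, 0, 0],
    [0, 0, 0, 0, 0],
    [0, 0, 0, 0, 0],
    [0, 0, 0, 0, 0],
    [0, 0, 0, 0, 0]
  ]
}}

```text
clock: 8.65
position: [0.4675, -0.001, 0.0824]
ee_rot: [[0.0, 0.999, 0.036], [0.0, 0.036, -0.999], [-1.0, 0.0, -0.0]]
contact_force: [-1.9, 1.7, 5.3]
opening: 0.445
```

View pics/t4c.png

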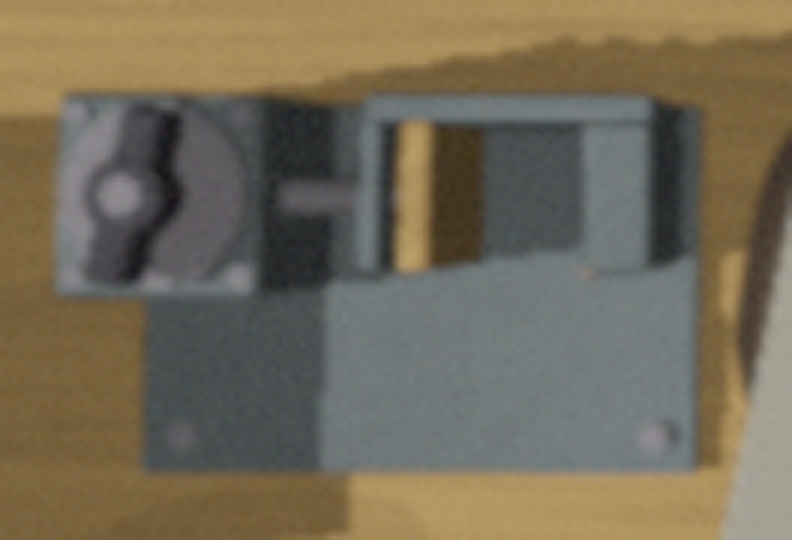

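The top crop shows the press gap between u≈222 (wood) and u≈247.5 (fixed jaw), with the stop at v≈220. The book is gripped. Lift, back off and go before the mouth.

>>> {"op": "move_arm", "data": {
  "increments": [
    [0, -10, 0, 0, 0],
    [0, -20, -5, 0, 0],
    [0, -12, -15, -5, 0],
    [0, 0, -25, -15, 0],
    [0, 0, -25, -25, 0],
    [0, 0, -22, -25, 0],
    [0, 0, -14, -25, 0],
    [0, 0, -5, -25, 0]
  ]
}}

```text
clock: 9.32
position: [0.3501, 0.1156, 0.1246]
ee_rot: [[0.0, 0.999, 0.036], [0.0, 0.036, -0.999], [-1.0, 0.0, -0.0]]
contact_force: [1.6, -0.8, -4.4]
opening: 0.449
```

>>> {"op": "move_arm", "data": {
  "increments": [
    [0, 0, 0, -25, 0],
    [0, 0, 0, -22, 0],
    [0, 0, 0, -14, 0],
    [0, 0, 0, -8, 0],
    [0, 0, 0, -2, 0],
    [0, 0, 0, 0, 0],
    [0, 0, 0, 0, 0],
    [0, 0, 0, 0, 0]
  ]
}}

```text
clock: 9.98
position: [0.3497, 0.185, 0.1241]
ee_rot: [[-0.0, 0.999, 0.035], [-0.0, 0.035, -0.999], [-1.0, -0.0, 0.0]]
contact_force: [-0.0, -0.6, -4.5]
opening: 0.444
```

Run:
```python
from h import *
np.set_printoptions(precision=4,suppress=True)
s=r.get_state();print(s["clock"],s["position"],s["contact_force"],s["torque"],s["opening"])
W=shot("wrist","w5");T=shot("top","t5")
cv2.imwrite("pics/m5.png",np.vstack([W["image"][0:400,:,::-1],cv2.resize(T["image"][200:285,150:286,::-1],(640,400))[:200]]))
```

```text
9.9833 [0.3497 0.185  0.1241] [-0.038  -0.5815 -4.5189] [0.0081 0.1747 0.0341] 0.4440680694880179
```

View pics/m5.png

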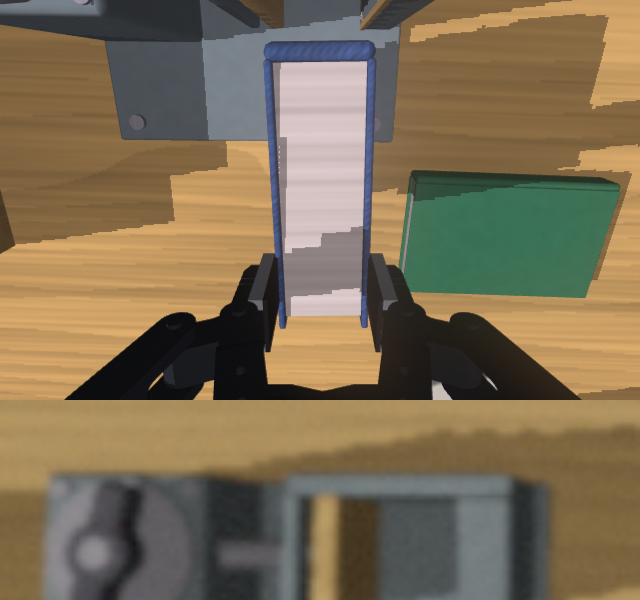

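Wrist view: the book points at the mouth. The lower front ends of the jaw faces are at about (283,27) (moving) and (361,27) (fixed), on the bed. I work out their y.

Run:
```python
from h import *
np.set_printoptions(precision=4,suppress=True)
W=r.camera("wrist")
for p in((283,27),(361,27)):print(plane(W,p,.01))
for p in((122,139),(393,141)):print("bed",plane(W,p,.01))
# book spine top corners
for p in((265,50),(375,50)):print("spine",plane(W,p,.172))
```

```text
[0.4654 0.2204 0.01  ]
[0.4674 0.1621 0.01  ]
bed [0.3767 0.353  0.01  ]
bed [0.3829 0.1296 0.01  ]
spine [0.4406 0.2097 0.172 ]
spine [0.4419 0.172  0.172 ]
```

>>> {"op": "move_arm", "data": {
  "increments": [
    [0, 8, 0, 1.5, 0],
    [0, 12, 0, 2, 0],
    [0, 6, 6, 0, 0],
    [0, 0, 12, 0, 0],
    [0, 0, 16, 0, 0],
    [0, 0, 16, 0, 0],
    [0, 0, 12, 0, 0],
    [0, 0, 5, 0, 0]
  ]
}}

```text
clock: 10.8
position: [0.418, 0.1845, 0.0975]
ee_rot: [[-0.0, 0.999, 0.036], [-0.0, 0.036, -0.999], [-1.0, -0.0, 0.0]]
contact_force: [-0.7, 0.0, -5.0]
opening: 0.446
```

>>> {"op": "move_arm", "data": {
  "increments": [
    [0, 0, 0, 0, 0],
    [0, 0, 2, 0, 0],
    [0, 0, 2, 0, 0],
    [0, 0, 0, 0, 0],
    [0, 0, 0, 0, 0],
    [0, 0, 0, 0, 0],
    [0, 0, 0, 0, 0],
    [0, 0, 0, 0, 0]
  ]
}}

```text
clock: 11.47
position: [0.4205, 0.1849, 0.0981]
ee_rot: [[0.0, 0.999, 0.036], [0.0, 0.036, -0.999], [-1.0, 0.0, -0.0]]
contact_force: [0.1, -0.2, -3.7]
opening: 0.446
```

>>> {"op": "move_arm", "data": {
  "increments": [
    [0, 2.5, 0, 0, 0],
    [0, 1.5, 0, 0, 0],
    [0, 0, 1, 0, 0],
    [0, 0, 1, 0, 0],
    [0, 0, 0, 0, 0],
    [0, 0, 0, 0, 0],
    [0, 0, 0, 0, 0],
    [0, 0, 0, 0, 0]
  ]
}}

```text
clock: 12.13
position: [0.4226, 0.1849, 0.0941]
ee_rot: [[-0.0, 0.999, 0.036], [0.0, 0.036, -0.999], [-1.0, -0.0, -0.0]]
contact_force: [-0.8, -0.2, -5.5]
opening: 0.449
```

>>> {"op": "move_arm", "data": {
  "increments": [
    [0, 0, 1, 0, 0],
    [0, 0, 1, 0, 0],
    [0, 0, 0, 0, 0],
    [0, 0, 0, 0, 0],
    [0, 0, 0, 0, 0],
    [0, 0, 0, 0, 0],
    [0, 0, 0, 0, 0],
    [0, 0, 0, 0, 0]
  ]
}}

```text
clock: 12.8
position: [0.4246, 0.185, 0.0941]
ee_rot: [[0.0, 0.999, 0.036], [0.0, 0.036, -0.999], [-1.0, 0.0, -0.0]]
contact_force: [-0.8, -0.1, -3.5]
opening: 0.443
```

>>> {"op": "move_arm", "data": {
  "increments": [
    [0, 0, 1, 0, 0],
    [0, 0, 1, 0, 0],
    [0, 0, 1, 0, 0],
    [0, 0, 0, 0, 0],
    [0, 0, 0, 0, 0],
    [0, 0, 0, 0, 0],
    [0, 0, 0, 0, 0],
    [0, 0, 0, 0, 0]
  ]
}}

```text
clock: 13.47
position: [0.4248, 0.1852, 0.0931]
ee_rot: [[-0.006, 0.999, 0.037], [-0.0, 0.037, -0.999], [-1.0, -0.006, 0.0]]
contact_force: [-21.3, 0.9, 0.1]
opening: 0.445
```

>>> {"op": "move_arm", "data": {
  "increments": [
    [0, 0, 1, 0, 0],
    [0, 0, 1, 0, 0],
    [0, 0, 0, 0, 0],
    [0, 0, 0, 0, 0],
    [0, 0, 0, 0, 0],
    [0, 0, 0, 0, 0],
    [0, 0, 0, 0, 0],
    [0, 0, 0, 0, 0]
  ]
}}

```text
clock: 14.13
position: [0.4247, 0.1854, 0.0928]
ee_rot: [[-0.011, 0.999, 0.037], [-0.0, 0.037, -0.999], [-1.0, -0.011, -0.0]]
contact_force: [-40.4, 1.4, 8.9]
opening: 0.441
```

Contact with the back stop. Ease off the push, lower the last millimetre, release.

>>> {"op": "move_arm", "data": {
  "increments": [
    [0, 0, -2, 0, 0],
    [0, 0, -2, 0, 0],
    [0, 0.5, 0, 0, 0],
    [0, 0.5, 0, 0, 0],
    [0, 0.5, 0, 0, 0],
    [0, 0, 0, 0, 0],
    [0, 0, 0, 0, 0],
    [0, 0, 0, 0, 0]
  ]
}}

```text
clock: 14.8
position: [0.4248, 0.1851, 0.0926]
ee_rot: [[-0.002, 0.999, 0.036], [0.0, 0.036, -0.999], [-1.0, -0.002, -0.0]]
contact_force: [-11.6, 1.1, 3.2]
opening: 0.444
```

>>> {"op": "move_arm", "data": {
  "increments": [
    [0.6, 0, 0, 0, 0],
    [0.8, 0, 0, 0, 0],
    [1, 0, 0, 0, 0],
    [1, 0, 0, 0, 0],
    [1, 0, 0, 0, 0],
    [1, 0, 0, 0, 0],
    [1, -4, 0, 0, 0],
    [1, -8, 0, 0, 0]
  ]
}}

```text
clock: 15.47
position: [0.4252, 0.1849, 0.1043]
ee_rot: [[-0.001, 0.999, 0.036], [-0.0, 0.036, -0.999], [-1.0, -0.001, 0.0]]
contact_force: [-0.2, 0.3, -1.1]
opening: 1.001
```

>>> {"op": "move_arm", "data": {
  "increments": [
    [1, -18, 0, 0, 0],
    [1, -28, 0, 0, 0],
    [1, -32, 0, 0, 0],
    [1, -32, 0, 0, 0],
    [1, -32, 0, 0, 0],
    [1, -20, -15, 0, 0],
    [1, -8, -20, 0, 0],
    [1, 0, -15, 0, 0]
  ]
}}

```text
clock: 16.13
position: [0.3753, 0.1833, 0.2775]
ee_rot: [[0.003, 0.999, 0.036], [0.001, 0.036, -0.999], [-1.0, 0.004, -0.001]]
contact_force: [-0.5, 1.0, -0.2]
opening: 1.0
```

Run:
```python
from h import *
np.set_printoptions(precision=4,suppress=True)
s=r.get_state();print(s["clock"],s["position"],s["contact_force"],s["torque"],s["opening"],s["q"])
W=shot("wrist","w6");S=shot("side","s6")
cv2.imwrite("pics/m6.png",np.vstack([W["image"][0:300,:,::-1],cv2.resize(S["image"][160:270,360:500,::-1],(380,300),interpolation=cv2.INTER_CUBIC)[:, :].copy() if 0 else np.hstack([cv2.resize(S["image"][165:275,365:500,::-1],(368,300),interpolation=cv2.INTER_CUBIC),np.zeros((300,272,3),np.uint8)])]))
```

```text
16.1333 [0.3753 0.1833 0.2775] [-0.4867  0.9607 -0.2227] [-0.0309  0.0093 -0.0082] 0.999652972436779 [ 0.2692 -0.2007  1.612   0.0002  1.7266  1.8039]
```

View pics/m6.png

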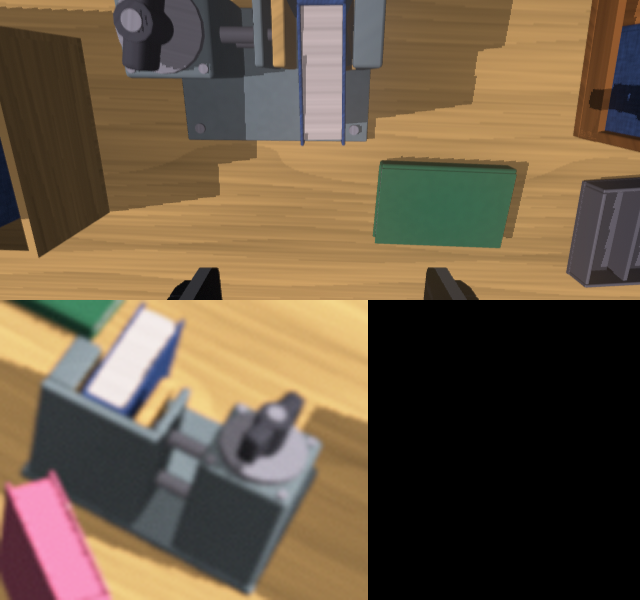

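The book sits upright in the press, spine at the stop, a few mm from the fixed jaw, released. Knob hub: wrist (132,20), side (466.6,206.1), top (170.6,232.3). Triangulating.

Run:
```python
from h import *
np.set_printoptions(precision=4,suppress=True)
T=r.camera("top");S=r.camera("side");W=r.camera("wrist")
a,b,c=(170.6,232.3),(466.6,206.1),(132,20)
print(tri(T,a,S,b),tri(T,a,W,c),tri(S,b,W,c))
p,_=tri(T,a,S,b);print(proj(T,p),proj(S,p),proj(W,p))
# target
s=r.get_state();print(s["position"],np.degrees(np.arctan2(s["ee_rot"][1][1],s["ee_rot"][0][1])))
```

```text
(array([0.4905, 0.3165, 0.1954]), np.float64(0.0024412775187684617)) (array([0.4902, 0.3185, 0.1857]), np.float64(0.0018515854308492714)) (array([0.4882, 0.3165, 0.1926]), np.float64(0.0018165197079861655))
[170.0334 232.5333] [465.982  206.1123] [128.1683  16.1406]
[0.3759 0.1832 0.2748] 2.0800858548703585
```

>>> {"op": "move_arm", "data": {
  "increments": [
    [1, 0, 15, -17, 0],
    [1, 0, 27, -29, 0],
    [1, 0, 31, -34, 0],
    [1, 0, 28, -31, 0],
    [1, 0, 18, -19, 0],
    [1, 0, 0, 0, -7],
    [1, 0, 0, 0, -7.1],
    [1, 0, 0, 0, -7.1]
  ]
}}

```text
clock: 17.05
position: [0.4877, 0.3144, 0.2732]
ee_rot: [[-0.002, 0.916, 0.401], [-0.001, 0.401, -0.916], [-1.0, -0.002, 0.0]]
contact_force: [-0.2, 0.1, 0.7]
opening: 0.999
```

>>> {"op": "move_arm", "data": {
  "increments": [
    [1, 0, 0, 0, -7.1],
    [1, 0, 0, 0, -7.1],
    [1, 0, 0, 0, -7.1],
    [1, 0, 0, 0, -7.1],
    [1, 0, 0, 0, -7.1],
    [1, 0, 0, 0, -7.1],
    [1, 0, 0, 0, -7.1],
    [1, 0, 0, 0, -7.1]
  ]
}}

```text
clock: 17.72
position: [0.4876, 0.314, 0.2738]
ee_rot: [[-0.001, 0.167, 0.986], [-0.0, 0.986, -0.167], [-1.0, -0.001, -0.001]]
contact_force: [-0.2, 0.6, 1.2]
opening: 1.001
```

>>> {"op": "move_arm", "data": {
  "increments": [
    [1, 0, 0, 0, -7.1],
    [1, 0, 0, 0, -7.1],
    [1, 0, 0, 0, -7.1],
    [1, 0, 0, 0, -7.1],
    [1, 0, 0, 0, -7.1],
    [1, 0, 0, 0, -7.1],
    [1, 0, 0, 0, -7.1],
    [1, 0, 0, 0, -7.1]
  ]
}}

```text
clock: 18.38
position: [0.4876, 0.314, 0.2738]
ee_rot: [[-0.001, -0.734, 0.679], [-0.0, 0.679, 0.734], [-1.0, 0.001, -0.001]]
contact_force: [0.1, -0.1, -0.1]
opening: 1.002
```

>>> {"op": "move_arm", "data": {
  "increments": [
    [1, 0, 0, 0, -7.1],
    [1, 0, 0, 0, -7.1],
    [1, 0, 0, 0, -7.1],
    [1, 0, 0, 0, -7.1],
    [1, 0, 0, 0, 0],
    [1, 0, 0, 0, 0],
    [1, 0, 0, 0, 0],
    [1, 0, 0, 0, 0]
  ]
}}

```text
clock: 19.05
position: [0.4871, 0.314, 0.2743]
ee_rot: [[-0.0, -0.966, 0.257], [-0.0, 0.257, 0.966], [-1.0, 0.0, -0.0]]
contact_force: [-0.1, -0.6, 0.1]
opening: 1.002
```

Run:
```python
from h import *
np.set_printoptions(precision=4,suppress=True)
s=r.get_state();print(s["clock"],s["position"],s["contact_force"],np.degrees(np.arctan2(s["ee_rot"][1][1],s["ee_rot"][0][1])),s["q"])
W=shot("wrist","w7");print(proj(W,(.4895,.317,.19)),proj(W,s["position"]))
print(W["view"])
```

```text
19.05 [0.4871 0.314  0.2743] [-0.0795 -0.5824  0.1065] 165.08348773213095 [ 0.4397  0.1472  1.2792  0.0001  1.7155 -0.8708]
[324.7597 190.2822] [319.441  234.7406]
[[ 0.2572  0.9664 -0.0001 -0.4304]
 [-0.9137  0.2432 -0.3255  0.4369]
 [-0.3145  0.0838  0.9455 -0.3304]
 [ 0.      0.      0.      1.    ]]
```

View pics/w7.png

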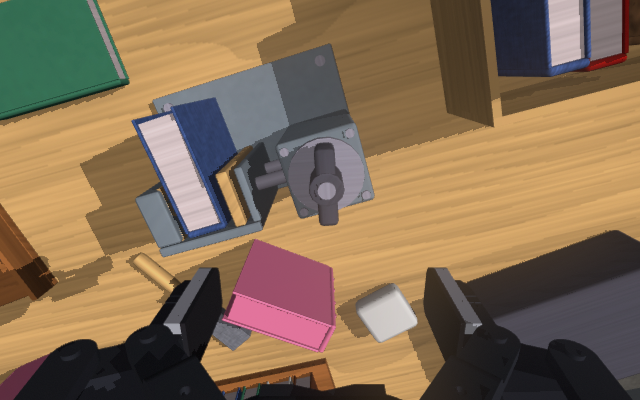

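The hub is at (326,190), as predicted. Bar ends are at about (323,150) and (328,218), nearly in line with the tool.

Run:
```python
from h import *
np.set_printoptions(precision=4,suppress=True)
W=r.camera("wrist");T=r.camera("top")
g=cv2.cvtColor(W["image"],cv2.COLOR_RGB2GRAY)
m=((g<75)).astype(np.uint8);m[:140]=0;m[228:]=0;m[:,:300]=0;m[:,350:]=0
n,l,st,ce=cv2.connectedComponentsWithStats(m);k=l[180,318] or 1+np.argmax(st[1:,4]);print(st[k],ce[k])
ys,xs=np.where(l==k)
for y in range(146,226,6):
    x=xs[ys==y];print(y,(x.min(),x.max()) if len(x) else None,end=' ')
print()
for z in(.175,.185):
  a,b,h=[plane(W,p,z)[:2] for p in((323.5,148),(328,219),(326.5,190))];d=a-b
  print(z,a,b,(a+b)/2,h,np.linalg.norm(d),np.degrees(np.arctan2(*d[::-1])))
print(tri(W,(326.5,190),T,(170.6,232.3)))
s=r.get_state();print(s["position"])
```

```text
[309 143  25  57 326] [318.1871 160.2025]
146 (np.int64(315), np.int64(332)) 152 (np.int64(314), np.int64(318)) 158 (np.int64(314), np.int64(318)) 164 (np.int64(315), np.int64(318)) 170 (np.int64(313), np.int64(319)) 176 (np.int64(310), np.int64(317)) 182 (np.int64(310), np.int64(311)) 188 (np.int64(309), np.int64(309)) 194 (np.int64(310), np.int64(310)) 200 None 206 None 212 None 218 None 224 None 
0.175 [0.46   0.3238] [0.5196 0.312 ] [0.4898 0.3179] [0.4943 0.3173] 0.060726872540501145 168.78860911269865
0.185 [0.4581 0.3243] [0.5155 0.3129] [0.4868 0.3186] [0.4912 0.318 ] 0.058555663320455656 168.78860911269865
(array([0.491 , 0.3181, 0.1856]), np.float64(1.3889903997518312e-05))
[0.487  0.3141 0.2745]
```

>>> {"op": "move_arm", "data": {
  "increments": [
    [1, 0, 0, 0, -3.7],
    [1, 10, -2, 4, 0],
    [1, 20, 0, 0, 0],
    [1, 25, 0, 0, 0],
    [1, 25, 0, 0, 0],
    [1, 20, 0, 0, 0],
    [1, 12, 0, 0, 0],
    [1, 5, 0, 0, 0]
  ]
}}

```text
clock: 19.87
position: [0.4891, 0.3174, 0.1552]
ee_rot: [[-0.002, -0.981, 0.193], [-0.001, 0.193, 0.981], [-1.0, 0.002, -0.002]]
contact_force: [0.3, -0.6, 0.1]
opening: 1.001
```

>>> {"op": "move_arm", "data": {
  "increments": [
    [1, 2, 0, 0, 0],
    [1, 2, 0, 0, 0],
    [1, 0, 0, 0, 0],
    [0.7, 0, 0, 0, 0],
    [0.5, 0, 0, 0, 0],
    [0.4, 0, 0, 0, 0],
    [0.4, 0, 0, 0, 0],
    [0.4, 0, 0, 0, 0]
  ]
}}

```text
clock: 20.53
position: [0.4898, 0.3176, 0.1537]
ee_rot: [[0.0, -0.982, 0.191], [0.0, 0.191, 0.982], [-1.0, -0.0, 0.0]]
contact_force: [0.3, 0.3, -0.8]
opening: 0.401
```

Run:
```python
from h import *
np.set_printoptions(precision=4,suppress=True)
s=r.get_state();print(s["clock"],s["position"],s["contact_force"],s["opening"],s["q"])
S=shot("side","s8");W=shot("wrist","w8")
cv2.imwrite("pics/m8.png",np.vstack([cv2.resize(S["image"][160:260,390:520,::-1],(640,492),interpolation=cv2.INTER_CUBIC)[:300],W["image"][100:400,:,::-1]]))
```

```text
20.5333 [0.4898 0.3176 0.1537] [ 0.2753  0.3434 -0.7845] 0.4009872261877554 [ 0.4433  0.1843  1.4774  0.0001  1.4795 -0.9351]
```

The knob sits between the pads with no contact force yet. Close on it.

>>> {"op": "move_arm", "data": {
  "increments": [
    [0.25, 0, 0, 0, 0],
    [0, 0, 0, 0, 0],
    [0, 0, 0, 0, 0],
    [0, 0, 0, 0, 0],
    [0, 0, 0, 0, 0],
    [0, 0, 0, 0, 0],
    [0, 0, 0, 0, 0],
    [0, 0, 0, 0, 0]
  ]
}}

```text
clock: 21.3
position: [0.4897, 0.3176, 0.1536]
ee_rot: [[-0.0, -0.982, 0.191], [0.0, 0.191, 0.982], [-1.0, 0.0, 0.0]]
contact_force: [-0.6, -0.0, 0.2]
opening: 0.002
```

```bash
cat > st.py <<'E'
from h import *
np.set_printoptions(precision=4,suppress=True)
s=r.get_state();print(s["clock"],s["position"],s["contact_force"],s["torque"],s["opening"],"yaw",np.degrees(np.arctan2(s["ee_rot"][1][1],s["ee_rot"][0][1])),"q6",s["q"][5],"eff6",s["joint_efforts"][5])
E
python3 st.py
```

```text
21.3 [0.4897 0.3176 0.1536] [-0.5828 -0.0264  0.2056] [0.0154 0.0211 0.0049] 0.002054559555264809 yaw 168.97990115644834 q6 -0.9351106583422293 eff6 3.9635300481677405e-05
```

The gripper shut fully (opening 0.002), so it missed the knob. I look before anything else.

Run:
```python
from h import *
S=shot("side","s9");W=shot("wrist","w9")
s=cv2.imread("pics/s8.png");w=cv2.imread("pics/w8.png");s9=cv2.imread("pics/s9.png");w9=cv2.imread("pics/w9.png")
f=lambda i:cv2.resize(i[130:250,390:550],(400,300),interpolation=cv2.INTER_CUBIC)
g=lambda i:cv2.resize(i[100:340,160:480],(400,300),interpolation=cv2.INTER_CUBIC)
cv2.imwrite("pics/m9.png",np.vstack([np.hstack([f(s),f(s9)]),np.hstack([g(w),g(w9)])]))
print(proj(S,(.4897,.3176,.1536)),proj(W,(.4897,.3176,.1536)),proj(S,(.4897,.3176,.186)),proj(W,(.4897,.3176,.186)))
```

```text
[462.03674261 217.73426292] [319.38717954 234.6136655 ] [465.58931772 208.7699741 ] [318.85129515 264.16537305]
```

View pics/m9.png

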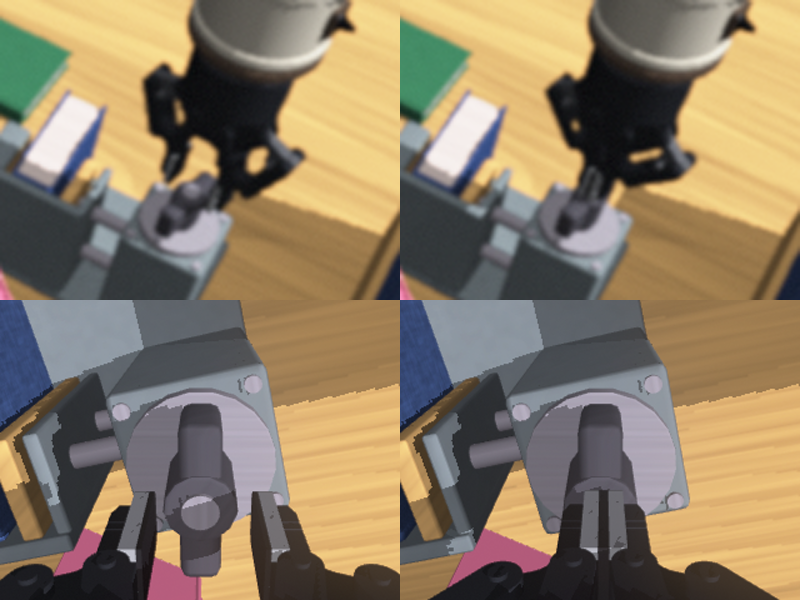

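The picture shows both fingers shut on top of the hub rather than around the bar: at wrist pixel (320,270) the hub lies behind (under) the fingertips, with no contact force. So the tips are higher than I took them for, or the hub is lower. I check the hub height once more from this closer view.

Run:
```python
from h import *
np.set_printoptions(precision=4,suppress=True)
W=r.camera("wrist");T=r.camera("top");S=r.camera("side")
h=(320,269.6)
print(tri(W,h,T,(170.6,232.3)),tri(W,h,S,(466.6,206.1)))
for z in(.14,.15,.16,.17,.18,.19):print(z,plane(W,h,z)[:2],plane(T,(170.6,232.3),z)[:2],plane(S,(466.6,206.1),z)[:2])
# collar/housing corner bolts in w8: near-left bolt, right bolt
k=lambda x,y:(160+x*.8,100+(y-300)*.8)
for n,p in[("boltR",k(253,384)),("boltL",k(120,412)),("bar top far end",k(200,405)),("bar near end",k(200,577))]:print(n,[plane(W,p,z)[:2] for z in(.13,.14,.15,.18)])
print(W["view"][:3,:3].T@-W["view"][:3,3])
```

```text
(array([0.4912, 0.3176, 0.1882]), np.float64(0.0006057234186566521)) (array([0.4883, 0.3179, 0.1935]), np.float64(0.0011580290240829978))
0.14 [0.5192 0.3121] [0.4907 0.3306] [0.4443 0.311 ]
0.15 [0.5134 0.3133] [0.4908 0.3279] [0.4525 0.3122]
0.16 [0.5077 0.3145] [0.4908 0.3251] [0.4607 0.3133]
0.17 [0.5019 0.3157] [0.4909 0.3223] [0.4689 0.3145]
0.18 [0.4961 0.3168] [0.491  0.3196] [0.4771 0.3157]
0.19 [0.4903 0.318 ] [0.491  0.3168] [0.4854 0.3169]
boltR [array([0.4628, 0.3484]), array([0.4601, 0.3478]), array([0.4573, 0.3471]), array([0.4492, 0.3452])]
boltL [array([0.4642, 0.2838]), array([0.4614, 0.2863]), array([0.4586, 0.2888]), array([0.4503, 0.2964])]
bar top far end [array([0.4681, 0.322 ]), array([0.4651, 0.3227]), array([0.4621, 0.3233]), array([0.4532, 0.3253])]
bar near end [array([0.5647, 0.303 ]), array([0.557 , 0.3046]), array([0.5493, 0.3062]), array([0.5261, 0.3109])]
[0.4072 0.3353 0.3338]
```

Hub top is firmly at z≈0.188 and centred at (0.490,0.317). The tips really did shut above it, so the usable finger end is about 30 mm higher than the TCP reading suggests. I open and probe downward in small steps, watching the force.

>>> {"op": "move_arm", "data": {
  "increments": [
    [1, 0, 0, 0, 0],
    [1, 0, 0, 0, 0],
    [1, 0, 0, 0, 0],
    [1, 0, 0, 0, 0],
    [1, 0, 0, 0, 0],
    [1, 2, 0, 0, 0],
    [1, 3, 0, 0, 0],
    [1, 3, 0, 0, 0]
  ]
}}

```text
clock: 22.22
position: [0.4897, 0.3176, 0.1452]
ee_rot: [[-0.0, -0.982, 0.191], [0.0, 0.191, 0.982], [-1.0, 0.0, 0.0]]
contact_force: [-0.7, -0.0, -0.0]
opening: 0.999
```

>>> {"op": "move_arm", "data": {
  "increments": [
    [1, 2, 0, 0, 0],
    [1, 1.5, 0, 0, 0],
    [1, 0, 0, 0, 0],
    [1, 0, 0, 0, 0],
    [1, 0, 0, 0, 0],
    [1, 0, 0, 0, 0],
    [1, 0, 0, 0, 0],
    [1, 0, 0, 0, 0]
  ]
}}

```text
clock: 22.88
position: [0.4897, 0.3176, 0.1422]
ee_rot: [[0.0, -0.982, 0.191], [0.0, 0.191, 0.982], [-1.0, -0.0, 0.0]]
contact_force: [-0.3, -0.4, 0.1]
opening: 0.999
```

Run:
```python
from h import *
exec(open('st.py').read())
W=shot("wrist","w10");g=cv2.cvtColor(W["image"],cv2.COLOR_RGB2GRAY)
# finger tip rows: dark pixels below the TCP row, per side, compare to w8
for n in("w7","w8","w9","w10"):
    g=cv2.imread(f"pics/{n}.png",0);print(n,[(u,int(np.median(g[v,u-2:u+3]))) for v,u in((262,205),(275,205),(300,190))])
```

```text
22.8833 [0.4897 0.3176 0.1422] [-0.2842 -0.4487  0.1186] [0.0188 0.0367 0.0238] 0.9989272278829064 yaw 168.98013682403996 q6 -0.9351069660295485 eff6 3.1709736276752665e-05
w7 [(205, 112), (205, 93), (190, 93)]
w8 [(205, 157), (205, 100), (190, 95)]
w9 [(205, 95), (205, 97), (190, 92)]
w10 [(205, 45), (205, 105), (190, 105)]
```

>>> {"op": "move_arm", "data": {
  "increments": [
    [1, 2, 0, 0, 0],
    [1, 2, 0, 0, 0],
    [1, 1, 0, 0, 0],
    [0.7, 0, 0, 0, 0],
    [0.4, 0, 0, 0, 0],
    [0.3, 0, 0, 0, 0],
    [0.3, 0, 0, 0, 0],
    [0.3, 0, 0, 0, 0]
  ]
}}

```text
clock: 23.6
position: [0.4897, 0.3176, 0.1371]
ee_rot: [[0.0, -0.982, 0.191], [0.0, 0.191, 0.982], [-1.0, -0.0, 0.0]]
contact_force: [-0.7, -0.3, 0.1]
opening: 0.312
```

>>> {"op": "move_arm", "data": {
  "increments": [
    [0.2, 0, 0, 0, 0],
    [0.1, 0, 0, 0, 0],
    [0, 0, 0, 0, 0],
    [0, 0, 0, 0, 0],
    [0, 0, 0, 0, 0],
    [0, 0, 0, 0, 0],
    [0, 0, 0, 0, 0],
    [0, 0, 0, 0, 0]
  ]
}}

```text
clock: 24.27
position: [0.4896, 0.3168, 0.1374]
ee_rot: [[-0.0, -0.981, 0.192], [-0.001, 0.192, 0.981], [-1.0, -0.0, -0.001]]
contact_force: [-2.9, -8.2, 6.3]
opening: 0.169
```

```bash
python3 st.py
```

```text
24.2667 [0.4896 0.3168 0.1374] [-2.9214 -8.1586  6.3215] [-1.3719  0.5431  0.0222] 0.16926071093834813 yaw 168.95758663143835 q6 -0.9350976436031158 eff6 0.027912670047953725
```

Now gripped (opening 0.17 ≈ the 16 mm bar), but a bit off-centre and perhaps shallow. I reopen, shift 1 mm, go 6 mm deeper, and regrip.

>>> {"op": "move_arm", "data": {
  "increments": [
    [0.4, 0, 0, 0, 0],
    [0.4, 0, 0, 0, 0],
    [0.4, 0, 0, -1, 0],
    [0.4, 2, 0, 0, 0],
    [0.4, 2, 0, 0, 0],
    [0.4, 2, 0, 0, 0],
    [0.4, 0, 0, 0, 0],
    [0.4, 0, 0, 0, 0]
  ]
}}

```text
clock: 24.93
position: [0.4894, 0.3166, 0.1308]
ee_rot: [[-0.0, -0.982, 0.191], [-0.0, 0.191, 0.982], [-1.0, 0.0, -0.0]]
contact_force: [0.4, -1.0, -0.8]
opening: 0.4
```

>>> {"op": "move_arm", "data": {
  "increments": [
    [0.2, 0, 0, 0, 0],
    [0.1, 0, 0, 0, 0],
    [0, 0, 0, 0, 0],
    [0, 0, 0, 0, 0],
    [0, 0, 0, 0, 0],
    [0, 0, 0, 0, 0],
    [0, 0, 0, 0, 0],
    [0, 0, 0, 0, 0]
  ]
}}

```text
clock: 25.6
position: [0.4895, 0.3166, 0.1313]
ee_rot: [[0.0, -0.982, 0.191], [0.0, 0.191, 0.982], [-1.0, -0.0, 0.0]]
contact_force: [-2.7, -3.2, 5.9]
opening: 0.174
```

```bash
python3 st.py
```

```text
25.6 [0.4895 0.3166 0.1313] [-2.7068 -3.1554  5.9475] [-0.4218  0.3295  0.0706] 0.17386241266442673 yaw 168.97723107520926 q6 -0.9365044405808892 eff6 0.018582784105092287
```

>>> {"op": "move_arm", "data": {
  "increments": [
    [0, 0, 0, 0, 3],
    [0, 0, 0, 0, 5],
    [0, 0, 0, 0, 6],
    [0, 0, 0, 0, 6],
    [0, 0, 0, 0, 6],
    [0, 0, 0, 0, 6],
    [0, 0, 0, 0, 5],
    [0, 0, 0, 0, 3]
  ]
}}

```text
clock: 26.27
position: [0.4895, 0.3165, 0.1313]
ee_rot: [[0.0, -0.625, 0.781], [-0.0, 0.781, 0.625], [-1.0, -0.0, 0.0]]
contact_force: [-2.0, -3.1, 5.2]
opening: 0.172
```

```bash
python3 st.py
python3 - <<'E'
from h import *
T=shot("top","t11")
# wood face right edge: yellowish mask between u 205..250 rows 222..244 in top
for n in("t4","t11"):
    i=cv2.imread(f"pics/{n}.png").astype(int);o=[]
    for v in range(224,243,3):
        q=i[v,205:250];y=q[:,2]-q[:,0];o.append((v,y.tolist()[::1]))
    print(n,o[1],o[4])
E
```

```text
26.2667 [0.4895 0.3165 0.1313] [-2.008  -3.1281  5.1776] [-0.62    0.4118  0.174 ] 0.17152214367813787 yaw 128.68712609147843 q6 -0.23331917144158548 eff6 -0.5098488181829453
t4 (227, [-4, -7, -7, -7, -4, -6, -9, -8, -8, -2, 20, 53, 73, 81, 79, 75, 65, 45, 32, 34, 34, 33, 32, 36, 24, 13, -2, -7, -5, -5, -5, -5, -6, -7, -7, -7, -8, -6, -7, -8, -7, -8, -9, -9, -10]) (236, [-5, -3, -5, -7, -6, -9, -9, -9, -6, -4, 22, 55, 73, 78, 81, 72, 60, 39, 34, 35, 37, 38, 37, 33, 27, 14, 0, -6, -9, -8, -6, -6, -2, -3, -6, -7, -7, -6, -7, -9, -7, -8, -9, -8, -13])
t11 (227, [-5, -7, -8, -5, -8, -7, -8, -5, -8, -8, -10, -5, -4, 1, 29, 58, 68, 69, 63, 55, 26, -4, -3, 9, 13, 13, 13, 12, 13, 14, 14, 12, 13, 14, 14, 13, 12, 9, -14, -31, -28, -16, -10, -8, -5]) (236, [-4, -7, -7, -3, -7, -5, -7, -7, -10, -9, -8, -3, -3, 6, 31, 48, 59, 63, 56, 52, 24, -6, -6, 9, 12, 13, 14, 12, 14, 14, 13, 14, 16, 16, 15, 14, 13, 5, -11, -25, -30, -18, -9, -7, -9])
```

The jaw travelled about 8 mm for 40° (0.70 rad), so the knob carries the collar. Collar is now about 0.94 rad; roughly 66° remain to clamping.

>>> {"op": "move_arm", "data": {
  "increments": [
    [0, 0, 0, 0, 3],
    [0, 0, 0, 0, 5],
    [0, 0, 0, 0, 6],
    [0, 0, 0, 0, 6],
    [0, 0, 0, 0, 6],
    [0, 0, 0, 0, 6],
    [0, 0, 0, 0, 5],
    [0, 0, 0, 0, 3]
  ]
}}

```text
clock: 26.98
position: [0.4894, 0.3164, 0.1313]
ee_rot: [[-0.0, 0.023, 1.0], [-0.0, 1.0, -0.023], [-1.0, -0.0, -0.0]]
contact_force: [-3.6, -5.0, 6.4]
opening: 0.169
```

```bash
python3 st.py
cat > jaw.py <<'E'
from h import *
import sys
T=shot("top",sys.argv[1]);i=T["image"].astype(int)
a=[]
for v in range(224,243):
    y=(i[v,205:250,0]-i[v,205:250,2]);k=int(np.argmax(y>38));a.append(205+k-1+(38-y[k-1])/(y[k]-y[k-1]))
w=[]
for v in range(250,258):
    g=i[v,205:262].min(1);b=np.where(g>120)[0];w.append((205+b.min(),205+b.max()) if len(b) else None)
print("wood left edge u",np.median(a),"pages",w[::3])
E
python3 jaw.py t12
```

```text
26.9833 [0.4894 0.3164 0.1313] [-3.6476 -4.9859  6.3998] [-0.7475  0.477   0.1887] 0.16920056095174094 yaw 88.68707018246566 q6 0.46483711268615363 eff6 -0.4819573648273945
wood left edge u 222.375 pages [(np.int64(230), np.int64(244)), (np.int64(230), np.int64(244)), (np.int64(230), np.int64(244))]
```

>>> {"op": "move_arm", "data": {
  "increments": [
    [0, 0, 0, 0, 1.5],
    [0, 0, 0, 0, 1.5],
    [0, 0, 0, 0, 1.5],
    [0, 0, 0, 0, 1.5],
    [0, 0, 0, 0, 1.5],
    [0, 0, 0, 0, 1.5],
    [0, 0, 0, 0, 1],
    [0, 0, 0, 0, 0]
  ]
}}

```text
clock: 27.7
position: [0.4894, 0.3164, 0.1313]
ee_rot: [[-0.0, 0.192, 0.981], [-0.0, 0.981, -0.192], [-1.0, -0.0, -0.0]]
contact_force: [-3.4, -4.0, 6.6]
opening: 0.173
```

```bash
python3 st.py;python3 jaw.py t13
```

```text
27.7 [0.4894 0.3164 0.1313] [-3.3916 -3.9849  6.5529] [-0.6722  0.5205  0.0464] 0.17263562683498918 yaw 78.90619481001012 q6 0.6355273516355947 eff6 0.7184652797877789
wood left edge u 222.90322580645162 pages [(np.int64(213), np.int64(244)), (np.int64(230), np.int64(245)), (np.int64(230), np.int64(245))]
```

>>> {"op": "move_arm", "data": {
  "increments": [
    [0, 0, 0, 0, 1.2],
    [0, 0, 0, 0, 1.2],
    [0, 0, 0, 0, 1.2],
    [0, 0, 0, 0, 1.2],
    [0, 0, 0, 0, 1.2],
    [0, 0, 0, 0, 1.2],
    [0, 0, 0, 0, 1.2],
    [0, 0, 0, 0, 1.2]
  ]
}}

```text
clock: 28.42
position: [0.4894, 0.3164, 0.1313]
ee_rot: [[-0.0, 0.353, 0.936], [-0.0, 0.936, -0.353], [-1.0, -0.0, 0.0]]
contact_force: [-3.8, -3.9, 6.5]
opening: 0.171
```

```bash
python3 st.py;python3 jaw.py t14
```

```text
28.4167 [0.4894 0.3164 0.1313] [-3.8386 -3.924   6.4661] [-0.7578  0.5467  0.248 ] 0.17126966484642484 yaw 69.3274900746427 q6 0.8027198454049732 eff6 -0.5996960029006004
wood left edge u 223.6060606060606 pages [(np.int64(224), np.int64(245)), (np.int64(231), np.int64(245)), (np.int64(231), np.int64(245))]
```

>>> {"op": "move_arm", "data": {
  "increments": [
    [0, 0, 0, 0, 0.7],
    [0, 0, 0, 0, 0.7],
    [0, 0, 0, 0, 0.7],
    [0, 0, 0, 0, 0.7],
    [0, 0, 0, 0, 0.7],
    [0, 0, 0, 0, 0.7],
    [0, 0, 0, 0, 0.7],
    [0, 0, 0, 0, 0.7]
  ]
}}

```text
clock: 29.13
position: [0.4894, 0.3164, 0.1313]
ee_rot: [[-0.0, 0.442, 0.897], [-0.0, 0.897, -0.442], [-1.0, -0.0, 0.0]]
contact_force: [-3.5, -4.6, 7.5]
opening: 0.17
```

```bash
python3 st.py;python3 jaw.py t15
```

```text
29.1333 [0.4894 0.3164 0.1313] [-3.485  -4.6438  7.4695] [-0.7403  0.567   0.2609] 0.17020365673143942 yaw 63.75544606998292 q6 0.900010936277996 eff6 -0.20646443590521812
wood left edge u 223.60714285714286 pages [(np.int64(231), np.int64(245)), (np.int64(231), np.int64(245)), (np.int64(231), np.int64(245))]
```

The wood face has stopped (u 223.6), so the book is against the fixed jaw and the springs are compressing. The wrist camera turns with the knob, so I sample the collar ring in the tool frame: its rib moves there only if the clutch slips.

```bash
cat > rib.py <<'E'
from h import *
import sys
W=shot("wrist",sys.argv[1]);s=r.get_state();R=np.array(s["ee_rot"]);c=np.array([.4895,.3170,0])
y=R[:,1];z=R[:,2];g=cv2.GaussianBlur(cv2.cvtColor(W["image"],cv2.COLOR_RGB2GRAY),(3,3),0)
for rad in(.022,.027,.031):
    o=[]
    for a in range(-90,91,6):
        # a: clockwise from above from tool +y (towards camera); tool z is CW of y about x(down)
        p=c+rad*(np.cos(np.radians(a))*y+np.sin(np.radians(a))*z);p[2]=.152
        u,v=proj(W,p);o.append(int(g[int(round(v)),int(round(u))]) if 0<=u<640 and 0<=v<400 else -1)
    print(rad,o)
E
python3 rib.py w15
```

```text
0.022 [153, 153, 152, 153, 153, 152, 151, 149, 156, 156, 151, 64, 65, 64, 64, 63, 61, 58, 47, 89, 99, 102, 101, 98, 98, 98, 100, 98, 98, 98, 98]
0.027 [154, 153, 154, 153, 153, 151, 155, 155, 154, 153, 154, 151, 64, 62, 62, 61, 60, 51, 142, 144, 152, 151, 149, 150, 151, 148, 146, 151, 137, 98, 99]
0.031 [154, 154, 155, 153, 151, 152, 155, 154, 154, 153, 153, 151, 148, 148, 149, 148, 147, 147, 148, 150, 153, 150, 153, 150, 151, 149, 147, 150, 148, 148, 142]
```

>>> {"op": "move_arm", "data": {
  "increments": [
    [0, 0, 0, 0, 0.7],
    [0, 0, 0, 0, 0.7],
    [0, 0, 0, 0, 0.7],
    [0, 0, 0, 0, 0.7],
    [0, 0, 0, 0, 0.7],
    [0, 0, 0, 0, 0.7],
    [0, 0, 0, 0, 0.7],
    [0, 0, 0, 0, 0.7]
  ]
}}

```text
clock: 29.9
position: [0.4894, 0.3164, 0.1313]
ee_rot: [[-0.0, 0.528, 0.849], [-0.0, 0.849, -0.528], [-1.0, -0.0, 0.0]]
contact_force: [-4.5, -3.9, 6.4]
opening: 0.174
```

```bash
python3 st.py;python3 rib.py w16;python3 jaw.py t16
```

```text
29.9 [0.4894 0.3164 0.1313] [-4.5153 -3.9169  6.4456] [-0.7438  0.6282  0.3438] 0.1741512867552748 yaw 58.154365637759064 q6 0.9977656635956127 eff6 -0.17424426041543484
0.022 [155, 156, 156, 156, 156, 155, 155, 154, 161, 157, 153, 66, 65, 64, 63, 62, 60, 57, 46, 92, 101, 103, 103, 101, 100, 100, 103, 101, 101, 100, 101]
0.027 [156, 156, 158, 157, 156, 155, 160, 157, 157, 157, 157, 155, 66, 62, 61, 61, 59, 48, 138, 123, 145, 124, 151, 153, 153, 148, 138, 103, 100, 100, 102]
0.031 [156, 156, 158, 157, 155, 158, 158, 157, 157, 157, 157, 154, 152, 152, 153, 152, 151, 151, 152, 155, 156, 153, 156, 153, 155, 152, 150, 155, 107, 100, 102]
wood left edge u 223.58823529411765 pages [(np.int64(231), np.int64(245)), (np.int64(231), np.int64(245)), (np.int64(231), np.int64(245))]
```

```bash
cat > rib2.py <<'E'
from h import *
import sys
W=shot("wrist",sys.argv[1]);s=r.get_state();R=np.array(s["ee_rot"]);c=np.array([.4894,.3167,0])
y=R[:,1];z=R[:,2];g=cv2.cvtColor(W["image"],cv2.COLOR_RGB2GRAY).astype(np.float32)
ref=cv2.cvtColor(cv2.imread("pics/w15.png"),cv2.COLOR_BGR2GRAY).astype(np.float32)
for rad in(.029,.031,.033):
    for n,im in(("now",g),("w15",ref)):
        P=np.array([proj(W,(c+rad*(np.cos(a)*y+np.sin(a)*z))+[0,0,.152]) for a in np.radians(range(-60,61,4))],np.float32)
        print(rad,n,cv2.remap(im,P[:,0],P[:,1],cv2.INTER_LINEAR).ravel().astype(int).tolist())
E
python3 rib2.py w17
```

```text
0.029 now [152, 160, 157, 159, 157, 158, 157, 156, 157, 156, 156, 70, 62, 60, 60, 60, 60, 55, 61, 155, 156, 154, 153, 153, 155, 154, 154, 151, 156, 152, 152]
0.029 w15 [149, 154, 156, 155, 154, 153, 154, 151, 152, 152, 152, 67, 61, 60, 60, 60, 61, 56, 61, 151, 151, 151, 151, 149, 153, 151, 149, 148, 151, 150, 149]
0.031 now [157, 160, 158, 157, 158, 156, 157, 156, 156, 154, 152, 151, 151, 152, 151, 151, 151, 151, 150, 152, 152, 155, 156, 154, 152, 156, 154, 153, 152, 156, 152]
0.031 w15 [150, 157, 154, 154, 152, 154, 152, 152, 153, 151, 148, 148, 148, 148, 148, 147, 147, 147, 146, 147, 148, 151, 152, 151, 148, 152, 151, 150, 148, 153, 148]
0.033 now [161, 158, 158, 157, 156, 157, 157, 154, 152, 152, 153, 153, 152, 151, 152, 152, 152, 152, 151, 150, 150, 150, 153, 156, 155, 152, 155, 152, 152, 153, 143]
0.033 w15 [156, 154, 155, 152, 153, 152, 153, 152, 149, 147, 149, 149, 149, 148, 148, 148, 148, 148, 148, 148, 147, 146, 148, 152, 151, 149, 152, 150, 149, 149, 144]
```

>>> {"op": "move_arm", "data": {
  "increments": [
    [0, 0, 0, 0, 0.5],
    [0, 0, 0, 0, 0.5],
    [0, 0, 0, 0, 0.5],
    [0, 0, 0, 0, 0.5],
    [0, 0, 0, 0, 0.5],
    [0, 0, 0, 0, 0.5],
    [0, 0, 0, 0, 0.5],
    [0, 0, 0, 0, 0.5]
  ]
}}

```text
clock: 30.72
position: [0.4894, 0.3164, 0.1313]
ee_rot: [[-0.0, 0.585, 0.811], [-0.0, 0.811, -0.585], [-1.0, -0.0, 0.0]]
contact_force: [-3.8, -3.9, 6.3]
opening: 0.171
```

```bash
python3 st.py;python3 rib2.py w18
```

```text
30.7167 [0.4894 0.3164 0.1313] [-3.7931 -3.8758  6.2981] [-0.7719  0.6137  0.3242] 0.17136460496880573 yaw 54.16604088433919 q6 1.0673887641219195 eff6 -0.03592170076444745
0.029 now [163, 161, 162, 161, 161, 160, 160, 160, 160, 160, 159, 69, 62, 60, 59, 60, 59, 55, 69, 159, 158, 156, 156, 159, 158, 157, 155, 159, 155, 156, 134]
0.029 w15 [149, 155, 156, 155, 154, 153, 153, 151, 152, 152, 152, 65, 61, 60, 60, 60, 61, 56, 68, 151, 151, 151, 151, 149, 154, 151, 150, 148, 151, 151, 149]
0.031 now [164, 162, 160, 162, 160, 159, 160, 159, 158, 156, 155, 155, 155, 156, 154, 154, 154, 154, 155, 156, 159, 159, 158, 156, 160, 157, 157, 156, 159, 156, 153]
0.031 w15 [151, 157, 154, 154, 152, 153, 152, 152, 153, 151, 148, 148, 148, 148, 148, 147, 147, 147, 146, 146, 148, 151, 152, 151, 148, 152, 151, 150, 148, 152, 148]
0.033 now [161, 161, 161, 159, 160, 160, 158, 156, 155, 156, 157, 156, 155, 155, 155, 156, 156, 155, 154, 154, 154, 157, 159, 158, 155, 160, 156, 155, 157, 147, 136]
0.033 w15 [157, 154, 155, 152, 153, 152, 153, 152, 149, 147, 149, 149, 149, 148, 148, 148, 148, 148, 148, 148, 147, 146, 148, 152, 151, 149, 151, 149, 147, 148, 140]
```

The collar's texture pattern shifted about −4° in the tool frame during this last step, having stood still before. Torque levelled at about 0.33 N m. The clutch has begun to slip; I quantify it by correlation.

```bash
cat > slip.py <<'E'
from h import *
import sys
W=shot("wrist",sys.argv[1]);s=r.get_state();R=np.array(s["ee_rot"]);c=np.array([.4894,.3167,0])
y=R[:,1];z=R[:,2];A=np.arange(24,96,.5);A2=np.arange(-80,-24,.5)
def prof(n,A):
    im=cv2.imread(f"pics/{n}.png",0).astype(np.float32);o=[]
    for rad in np.arange(.030,.0336,.0005):
        P=np.array([proj(W,(c+rad*(np.cos(a)*y+np.sin(a)*z))+[0,0,.152]) for a in np.radians(A)],np.float32)
        p=cv2.remap(im,P[:,0],P[:,1],cv2.INTER_CUBIC).ravel();o.append(p-cv2.GaussianBlur(p[None],(0,0),20).ravel())
    return np.array(o)
A=np.arange(14,56,.5)
ref=prof("w15",A)
for n in sys.argv[2:]+[sys.argv[1]]:
    best=[]
    for d in np.arange(-30,6,.5):
        q=prof(n,A+d) if 14+d>14-31 else None
        best.append((np.corrcoef(ref.ravel(),q.ravel())[0,1],d))
    print(n,sorted(best)[-3:])
E
python3 slip.py w18b w16 w18
```

```text
w16 [(np.float64(0.8331342106366002), np.float64(-1.5)), (np.float64(0.8434888879585467), np.float64(-1.0)), (np.float64(0.8548746707725935), np.float64(0.0))]
w18 [(np.float64(0.702652075008337), np.float64(-5.5)), (np.float64(0.7582797501370665), np.float64(-5.0)), (np.float64(0.7765196809220399), np.float64(-4.5))]
w18b [(np.float64(0.7125725738823712), np.float64(-5.5)), (np.float64(0.7771240533394742), np.float64(-5.0)), (np.float64(0.791532957826027), np.float64(-4.5))]
```

Slip is about 4.5° (0.08 rad). One more small step of 4° puts it safely inside "first slip", then confirm and release.

>>> {"op": "move_arm", "data": {
  "increments": [
    [0, 0, 0, 0, 0.8],
    [0, 0, 0, 0, 0.8],
    [0, 0, 0, 0, 0.8],
    [0, 0, 0, 0, 0.8],
    [0, 0, 0, 0, 0.8],
    [0, 0, 0, 0, 0],
    [0, 0, 0, 0, 0],
    [0, 0, 0, 0, 0]
  ]
}}

```text
clock: 31.48
position: [0.4894, 0.3164, 0.1313]
ee_rot: [[-0.0, 0.64, 0.768], [-0.0, 0.768, -0.64], [-1.0, -0.0, 0.0]]
contact_force: [-3.7, -4.2, 6.7]
opening: 0.172
```

```bash
python3 st.py; python3 slip.py w19; python3 jaw.py t19
```

```text
31.4833 [0.4894 0.3164 0.1313] [-3.6922 -4.1957  6.6513] [-0.7448  0.6362  0.1424] 0.17165072831899322 yaw 50.17986363207109 q6 1.1369132863151339 eff6 0.14152093324810266
w19 [(np.float64(0.39804047266383114), np.float64(5.5)), (np.float64(0.4026129357060845), np.float64(1.0)), (np.float64(0.4028266867537078), np.float64(1.5))]
wood left edge u 223.63333333333333 pages [(np.int64(231), np.int64(245)), (np.int64(231), np.int64(245)), (np.int64(231), np.int64(245))]
```

```bash
sed -i 's/^A=np.arange(14,56,.5)/A=np.arange(26,52,.5)/' slip.py; python3 slip.py w19b w16 w18 w19; sed 's/"w15",A)/"w18",A)/' slip.py > slip2.py; python3 slip2.py w19c
```

```text
w16 [(np.float64(0.8887635195751787), np.float64(-0.5)), (np.float64(0.8923699822862359), np.float64(-1.0)), (np.float64(0.9021000531916851), np.float64(0.0))]
w18 [(np.float64(0.7804901873681278), np.float64(-4.0)), (np.float64(0.7817401144717333), np.float64(-4.5)), (np.float64(0.7822864798793219), np.float64(-5.0))]
w19 [(np.float64(0.8205853098329392), np.float64(5.5)), (np.float64(0.8305007565803123), np.float64(4.5)), (np.float64(0.852887614162907), np.float64(5.0))]
w19b [(np.float64(0.8203897411328666), np.float64(5.5)), (np.float64(0.8317623952741557), np.float64(4.5)), (np.float64(0.8540867842107105), np.float64(5.0))]
w19c [(np.float64(0.7122586821298127), np.float64(-3.5)), (np.float64(0.7226744790900789), np.float64(-4.5)), (np.float64(0.7671785159203095), np.float64(-4.0))]
```

w18→w19 is −4.0°, so total slip is about 8.5° (0.15 rad): first slip, stop here. Release and withdraw upward.

>>> {"op": "move_arm", "data": {
  "increments": [
    [0.3, 0, 0, 0, 0],
    [0.5, 0, 0, 0, 0],
    [0.5, 0, 0, 0, 0],
    [0.5, 0, 0, 0, 0],
    [0.5, -5, 0, 0, 0],
    [0.5, -12, 0, 0, 0],
    [0.5, -22, 0, 0, 0],
    [0.5, -30, 0, 0, 0]
  ]
}}

```text
clock: 32.35
position: [0.4888, 0.3163, 0.2002]
ee_rot: [[-0.002, 0.64, 0.768], [-0.001, 0.768, -0.64], [-1.0, -0.002, -0.001]]
contact_force: [-0.3, -0.3, 1.0]
opening: 0.498
```

>>> {"op": "move_arm", "data": {
  "increments": [
    [0.5, -30, 0, 0, 0],
    [0.5, -20, 0, 0, 0],
    [0.5, -8, 0, 0, 0],
    [0.5, 0, 0, 0, 0],
    [0.5, 0, 0, 0, 0],
    [0.5, 0, 0, 0, 0],
    [0.5, 0, 0, 0, 0],
    [0.5, 0, 0, 0, 0]
  ]
}}

```text
clock: 33.02
position: [0.4893, 0.3165, 0.2571]
ee_rot: [[-0.001, 0.64, 0.768], [-0.001, 0.768, -0.64], [-1.0, -0.001, -0.001]]
contact_force: [-0.5, -0.7, -0.2]
opening: 0.498
```

```bash
python3 st.py; python3 jaw.py t20
python3 - <<'E'
from h import *
W=shot("wrist","w20");S=shot("side","s20")
# jar: compare side0 vs now around jar, and book in press vs s6
a=cv2.imread("pics/side0.png").astype(int);b=cv2.imread("pics/s20.png").astype(int);c=cv2.imread("pics/s6.png").astype(int)
print("jar diff",np.abs(a-b)[225:275,260:300].mean(),"book diff vs s6",np.abs(c-b)[165:220,380:435].mean())
t0=cv2.imread("pics/top0.png").astype(int);t=cv2.imread("pics/t20.png").astype(int);print("jar top diff",np.abs(t0-t)[120:158,308:342].mean())
blue=lambda i:((i[:,:,0]-i[:,:,2])>50)
m=blue(b);ys,xs=np.where(m[165:235,375:445]);print("blue px",len(xs),xs.min()+375,xs.max()+375,ys.min()+165,ys.max()+165)
m=blue(c);ys,xs=np.where(m[165:235,375:445]);print("before",len(xs),xs.min()+375,xs.max()+375,ys.min()+165,ys.max()+165)
E
```

```text
33.0167 [0.4893 0.3165 0.2571] [-0.4535 -0.6642 -0.2195] [0.0088 0.0232 0.0182] 0.4978917498446306 yaw 50.18148979586137 q6 1.1369093182583772 eff6 0.000114456306619104
wood left edge u 222.89743589743588 pages [(np.int64(211), np.int64(245)), (np.int64(206), np.int64(245)), (np.int64(231), np.int64(245))]
jar diff 8.922 book diff vs s6 19.891790633608814
jar top diff 6.958720330237358
blue px 70 393 428 175 204
before 106 396 429 177 206
```

Run:
```python
import cv2,numpy as np
for n in("top0","t20"):
    i=cv2.imread(f"pics/{n}.png").astype(int)[118:160,305:345];m=(i.max(2)-i.min(2)<35)&(i.min(2)>110);y,x=np.where(m);print(n,len(x),x.mean()+305,y.mean()+118)
for n in("side0","s20"):
    i=cv2.imread(f"pics/{n}.png").astype(int)[222:278,255:302];m=(i.max(2)-i.min(2)<35)&(i.min(2)>110);y,x=np.where(m);print(n,len(x),x.mean()+255,y.mean()+222)
for n in("t15","t19","t20"):
    i=cv2.imread(f"pics/{n}.png").astype(int);print(n,(i[230:240,214:250,2]-i[230:240,214:250,0]).mean(0).astype(int).tolist(),i[230:240,214:250].mean((0,2)).astype(int).tolist())
```

```text
top0 494 323.7186234817814 136.7834008097166
t20 505 323.76633663366334 136.94455445544554
side0 849 277.50058892815076 250.15194346289752
s20 875 277.34514285714283 250.14857142857142
t15 [-4, -3, -4, -3, -5, -6, -7, -5, 2, 26, 51, 62, 67, 62, 39, 3, 3, 12, 14, 14, 14, 14, 14, 13, 13, 13, 13, 13, 14, 13, 11, 3, -12, -13, -9, -8] [85, 85, 83, 79, 78, 84, 83, 69, 54, 67, 88, 102, 106, 101, 85, 74, 99, 122, 131, 132, 132, 131, 127, 121, 120, 120, 118, 119, 121, 122, 121, 106, 79, 74, 87, 94]
t19 [-3, -3, -3, -3, -5, -5, -6, -6, -1, 20, 47, 59, 61, 58, 37, 3, 3, 12, 13, 12, 13, 14, 14, 14, 14, 14, 15, 14, 14, 14, 11, 1, -14, -14, -9, -8] [84, 85, 84, 85, 85, 84, 81, 71, 59, 61, 81, 94, 96, 94, 80, 72, 97, 115, 120, 123, 125, 126, 128, 130, 134, 137, 137, 136, 136, 136, 134, 120, 92, 87, 100, 107]
t20 [-3, -3, -3, -4, -7, -8, -9, -7, 6, 44, 70, 80, 81, 75, 49, 3, 2, 13, 16, 16, 16, 16, 16, 16, 16, 16, 16, 16, 16, 16, 13, 1, -16, -16, -11, -9] [87, 86, 87, 94, 115, 127, 121, 97, 74, 92, 126, 141, 143, 136, 116, 92, 113, 151, 170, 175, 175, 175, 175, 175, 175, 175, 174, 175, 175, 174, 171, 152, 118, 109, 122, 126]
```

The jar is unmoved, and the jaw and book are unchanged (only brighter light). Handing in.

```bash
python3 -c "
from workcell import r
print(r.hand_in())"
```

```text
the job is handed in; nothing more can be done
None
```

The book is clamped in the press and the job is handed in, at 33 s of the 72 s allowed.

**What I did:** I pulled the blue book from the rack by its spine side and stood it on the free table to change grip to the fore edge side. I then pushed it into the press until it met the back stop and let go. I turned the wing knob about 119° clockwise and stopped just after the clutch first slipped.

**Last checks:**
- **Clamping:** The jaw face stopped moving while the knob torque rose from about 0.18 to 0.33 N m. Jaw and book looked unchanged after I let go.
- **Clutch slip:** About 8.5° (0.15 rad), measured from the collar's surface pattern in the wrist camera. One measurement against the first reference was ambiguous because the pattern repeats. I settled it against the next picture.
- **Glue jar:** Its position agrees to within about 0.2 pixel in both fixed views.
- **Robot:** Clear of everything, with no contact force.

**What went wrong or disagreed:**
- **Knob grip:** The first grip closed on nothing above the knob. The fingers seemed to end about 30 mm higher than the tool reading implied. Probing down with the force watched fixed it.
- **Push on the stop:** The force briefly read 40 N at the wrist while I pushed the book against the back stop, and I eased it off straight away.
- **Final upright check:** I had used all my picture views, so I checked this only from image numbers. They show the book where I had last seen it upright, moved slightly towards the fixed jaw.

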